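# Free the caught lid of the food tiers and cover the dish

## Task

Take the lid off the stack of food tiers and cover the blue ceramic dish with it, centred and level, with the rest of the bench, dish included, left where it stands. The lid is held by a hidden catch: turn it anticlockwise (seen from above) a little at a time, somewhere between 20 and 90 degrees from where it starts, feeling with a light upward pull for the place where it comes out freely. Be gentle: the catch and the dish break if the lid pulls or presses on them with more than about 40 N.

Things in the scene. Friction and masses are not known exactly. Their poses are not given: they have to be found in the camera images.
- lid: White round plastic lid, 124 mm across, plate 5 mm thick, about 0.14 kg, lying loose on the stack's rim. Origin: centre of the plate's underside; z up, x along its grip bar. It turns freely but rises only about 3 mm, then stops hard, until its cross bar is in line with the stack's hidden slot to within about 0.15 rad; then it lifts out with no more than its weight.
- lid_bar (a point): Middle of the lid's orange grip bar, 20 mm above the lid's origin; same axes. The bar is 52 mm long along x, 14 mm wide along y, and stands from 5 to 35 mm above the lid's origin.
- lid_cross (a point): Middle of the grey cross bar below the lid, 15 mm below the lid's origin; same axes. It is 44 mm long along x (parallel to the grip bar), 10 mm wide, 6 mm thick, on a stem 12 mm thick, and is caught under the collar inside the stack.
- stack: Three round plastic food tiers, orange, green, white from the bottom, 140 mm tall, 118-122 mm across, fixed. Origin: centre of underside, z up. A fixed collar 4 to 9 mm below the rim has a central slot 17 mm wide, 68 mm long. The slot lies 0.35 to 1.5 rad anticlockwise of the lid bar's direction at the start, hidden and new each time. The lid's plate rests on the rim.
- dish: Blue ceramic dish, loose, round, open, 45 mm tall, 100 mm across the rim outside (90 mm inside), inner floor 6 mm up. Origin: centre of the underside, z up. A lid that covers it has its plate flat on the rim, the lid's origin 45 mm above the dish's, its stem hanging inside.
- pan: Stainless steel pan, 220 mm across, 55 mm tall, black handle reaching 275 mm along its y at up to 75 mm high. Origin: centre of the underside. Leave alone.
- tumbler: Green glass tumbler, 70 mm across, 110 mm tall. Origin: centre of the underside. Leave alone.
- paddle: Wooden turning paddle lying flat along its x, 300 mm long, up to 60 mm wide, 10 mm thick. Origin: middle of its length, underside. Leave alone.
- jar: Amber jar with steel cap, 68 mm across, 100 mm tall. Origin: centre of the underside. Leave alone.
- bottle: Green glass bottle, 64 mm across, 220 mm tall. Origin: centre of the underside. Leave alone.
There are look-alikes about, which are no part of the job. Leave any purple look-alike of the dish alone. Several things have the shape of the lid; the one meant has the colours described above.

How it is judged:
By the outcome, as a careful person would: the job done as asked, in the order asked, and still so for the second after the job is handed in, with the robot touching nothing.
It also fails if it takes over 54 s, if anything falls off the work surface, if the arm or the gripper's body presses on something with over 40 N, if the wrist force passes 120 N, or if a joint passes its speed limit or range.

## Robot

A 6-joint arm with a two-finger parallel gripper is mounted at the origin on the work surface. World frame = base frame: x ahead of the robot, y to its left, z up, the work surface at z = 0. Lengths are in mm, angles in rad, forces in N, time in s.
With the tool pointing down it reaches from about 325 to 850 mm from the base axis. Payload 15.5 kg.
Tool frame: the origin (TCP) lies midway between the tips of the shut fingers; the grasp point (between the pads) lies 19 mm behind it (arm.grip_point_offset is the distance from the TCP to the grasp point, in mm); z points along the fingers, y is the line along which they close (so a half turn about z gives the same grasp; the last joint's range is limited). The gripper opens to 91 mm and grips with 3 to 60 N. Pads are 32 mm wide; open, the fingers measure 118 mm over their backs; the gripper's body (76 mm by 178 mm) begins 60 mm behind the grasp point.
Start: joints at [1.018, 0.494, 1.345, -0, 1.302, -0.096], TCP at [275.67, 560.921, 213.915] pointing down, gripper open.
Joint ranges: [-2.91, 2.91], [-0.82, 2.16], [0.22, 2.67], [-1.22, 4.37], [0.12, 2.79], [-3.08, 3.08]. Speed limits (rad/s): [1.89, 1.89, 2.57, 3.01, 3.01, 3.01].

## Interface

Orientations are given as a rotation vector (axis times angle).
In Python, from cell import arm, grab_frame, calibration gives the robot as it stands.
- The arm moves only by the tool drive_tool, never from a script. Its argument "commands" is a list that holds one entry, the list of rows, each a list of 5 numbers: the opening, from 0 (shut) to 1 (fully open), then the shift along the world's x, y, z in m, then the turn about the world's z in rad. A call has 1 to 12 rows; each row shifts and turns the commanded pose from where the row before left it; what a row does not reach is not made up. A row lasts 1/12 s, in which the tool goes at most 41.7 mm and 7.16 degrees, less where a joint would pass 70% of its speed; a pose out of reach is approached as far as the arm can. A call with a gripper value outside its range is refused whole. The fingers move at their own pace and stop on an object; "grip_force" is the grip in N (left out, the last holds). Time passes only in rows, so rows that do not move let the fingers close. It gives the time, the measured TCP pose, the force, the opening and the grip force at its end, in the units of the state.
- arm.read_state(): the state, without advancing time (a new reading comes with each control period).
- grab_frame(name): name is "scene" or "top" or "wrist"; returns the picture (480x640x3 uint8, blue, green, red); there is no depth.
- calibration(name): a dict with "vertical_fov" (degrees; the focal length in pixels is half the picture's height over the tangent of half this angle, whatever the lens; pixels are square), "cx", "cy" (the principal point, pixels), "world_from_camera" (4x4, takes a point from camera to world coordinates); the wrist camera has in their place "hand_eye" (4x4, takes a point from camera to tool coordinates, whose origin is the TCP and whose axes are the flange's). Camera axes: x right, y down, z forward; pixel columns grow to the right and rows downward; lengths in mm; the calibration is good to about 2 mm. A picture is of the moment at which its call begins: read the wrist's pose just before it. calibration takes no time and is no camera call.
- arm.close_job(): hands the job in; it is judged then, once.
The state is a dict: "clock": time; "q": joint angles; "qvel": joint speeds; "tau": joint torques, N m; "tool_pos": TCP position; "eef_rot": TCP orientation; "contact_force": force on the tool from outside, world axes, zero at the start; "torque": the same for the moment, N m; "grip_width": finger opening in mm; "grip_force": force on a finger pad.
Only numpy, scipy, OpenCV 4.12 (cv2) and the standard library are available. Lean on these libraries where they do the work, as an engineer would, in place of code of your own. Each camera call takes 0.05 s, during which the arm holds its last target. There are 200 camera calls.

## Working session

There is one attempt and no reset: what is moved stays moved. The work goes in short steps, Python scripts to look and compute and a tool call to move; the robot and the scene stay as the last step left them, time stands still between calls to the robot, and variables do not carry over. Pictures are saved under pics/ and viewed, at most 10 in all, crops included, and the job is handed in when it is done.

Besides the shell and the picture viewer there is one more tool, called after ">>>" in YAML: its name, and indented under it one key for each argument. drive_tool: Moves the arm, as the interface text tells. Its arguments: {"type":"object","properties":{"commands":{"type":"array","items":{"type":"array","items":{"type":"array","items":{"type":"number"}}}},"grip_force":{"type":"number"}},"required":["commands"]}

```bash
mkdir -p pics; cat > h.py <<'E'
import cv2,numpy as np
from cell import arm,grab_frame,calibration
from scipy.spatial.transform import Rotation as R
def cam(name,st=None):
    c=calibration(name); f=240/np.tan(np.radians(c["vertical_fov"])/2)
    if name=="wrist":
        T=np.eye(4);T[:3,:3]=R.from_rotvec(st["eef_rot"]).as_matrix();T[:3,3]=st["tool_pos"]
        T=T@np.array(c["hand_eye"])
    else: T=np.array(c["world_from_camera"])
    return f,c["cx"],c["cy"],T
def px2w(C,u,v,z):
    f,cx,cy,T=C; d=T[:3,:3]@np.array([(u-cx)/f,(v-cy)/f,1]); o=T[:3,3]
    return o+d*(z-o[2])/d[2]
def w2px(C,p):
    f,cx,cy,T=C; q=T[:3,:3].T@(np.array(p)-T[:3,3]); return f*q[0]/q[2]+cx,f*q[1]/q[2]+cy
E
python3 - <<'E'
from h import *
print(arm.read_state(), arm.grip_point_offset)
a=grab_frame("top");b=grab_frame("scene")
cv2.imwrite("pics/top.png",a);cv2.imwrite("pics/scene.png",b)
for n in("top","scene"):
    print(n,calibration(n))
print(calibration("wrist"))
E
```

```text
{'clock': 0.0, 'q': array([ 1.01846053e+00,  4.94187100e-01,  1.34613345e+00,  2.10556088e-05,
        1.30250883e+00, -9.55056537e-02]), 'qvel': array([ 1.74116331e-03, -6.70517140e-04, -1.59292879e-03, -1.89310959e-03,
       -8.68652194e-05,  4.54911181e-04]), 'tau': array([ 2.68345342e-03, -8.78814626e+01, -3.81873965e+01,  7.08059245e-02,
        5.29276847e-02, -1.03329712e-04]), 'tool_pos': array([275.48193182, 560.58339772, 213.33505192]), 'eef_rot': array([-7.11278491e-01, -3.05958983e+00,  1.83122383e-03]), 'contact_force': array([-0.37002018, -0.22886452,  0.31593918]), 'torque': array([ 0.01961814,  0.05547475, -0.043267  ]), 'grip_force': 0.0, 'grip_width': 90.93248387167623} 18.8
top {'vertical_fov': 48.573687184128566, 'cx': 313.75213048465963, 'cy': 244.66385699163166, 'world_from_camera': array([[-4.22163815e-03, -9.90957275e-01,  1.34111362e-01,
         3.94159607e+02],
       [-9.99756156e-01,  1.27559859e-03, -2.20454477e-02,
         7.24135271e+01],
       [ 2.16750245e-02, -1.34171728e-01, -9.90721021e-01,
         1.23398428e+03],
       [ 0.00000000e+00,  0.
[... 255 characters left out ...]
],
       [ 8.98596850e-01,  2.57995352e-01, -3.54911397e-01,
         5.19547062e+02],
       [ 2.27389176e-02, -8.35163263e-01, -5.49531861e-01,
         8.52626859e+02],
       [ 0.00000000e+00,  0.00000000e+00,  0.00000000e+00,
         1.00000000e+00]])}
{'vertical_fov': 67.85039276676976, 'cx': 322.9025011101689, 'cy': 237.34925517468938, 'hand_eye': array([[-1.60935763e-03, -9.69480031e-01, -2.45165006e-01,
         6.90669815e+01],
       [ 9.99998578e-01, -1.68394364e-03,  9.46072899e-05,
         6.88591893e-01],
       [-5.04563931e-04, -2.45164505e-01,  9.69481362e-01,
        -1.71137432e+02],
       [ 0.00000000e+00,  0.00000000e+00,  0.00000000e+00,
         1.00000000e+00]])}
```

View pics/top.png

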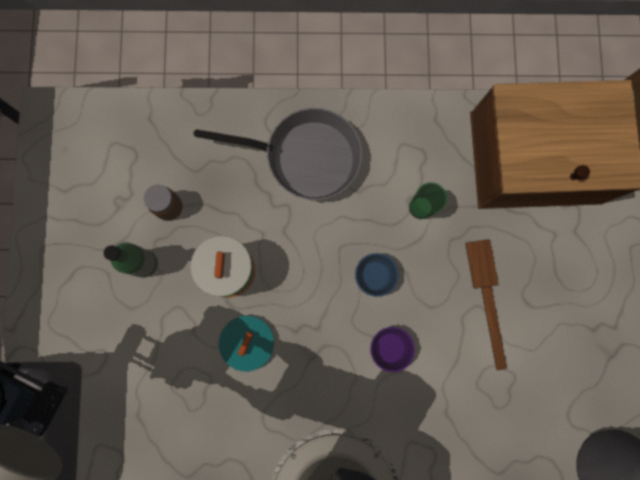

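View pics/scene.png

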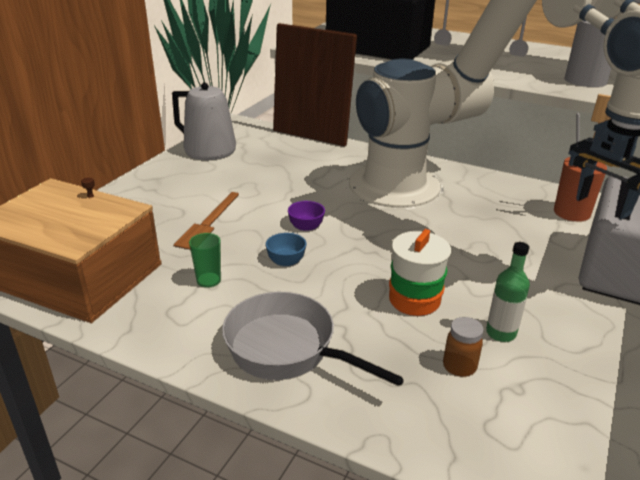

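```bash
python3 - <<'E'
from h import *
a=cv2.imread("pics/top.png");hsv=cv2.cvtColor(a,cv2.COLOR_BGR2HSV);C=cam("top")
def blob(lo,hi,box,z,n):
    x0,y0,x1,y1=box;m=cv2.inRange(hsv,lo,hi);k=np.zeros_like(m);k[y0:y1,x0:x1]=m[y0:y1,x0:x1]
    cs=cv2.findContours(k,0,1)[0];c=max(cs,key=cv2.contourArea);r=cv2.minAreaRect(c);b=cv2.boxPoints(r)
    W=np.array([px2w(C,u,v,z)[:2] for u,v in b]);print(n,r,W.mean(0).round(1),[np.linalg.norm(W[i]-W[i-1]).round(1) for i in(1,2)],[np.degrees(np.arctan2(*(W[i]-W[i-1])[::-1])).round(1) for i in(1,2)])
blob((3,140,90),(18,255,255),(200,240,245,290),175,"bar")
blob((95,90,30),(115,255,255),(345,245,410,305),45,"dish")
blob((0,0,110),(40,60,255),(185,230,253,300),145,"lid")
blob((80,90,30),(100,255,255),(210,310,280,375),145,"teal")
for n,p in dict(bottle=(113,254,220),jar=(158,199,100),tum=(430,192,110),).items():print(n,px2w(C,*p).round())
E
```

```text
bar ((218.4016571044922, 264.0820007324219), (5.703751564025879, 24.17304229736328), 5.194429397583008) [498.8 239. ] [np.float64(48.3), np.float64(11.4)] [np.float64(-4.0), np.float64(-95.3)]
dish ((380.4881286621094, 275.67156982421875), (35.15385055541992, 34.5384635925293), 67.38013458251953) [ 484.8 -103.6] [np.float64(78.6), np.float64(78.7)] [np.float64(-67.6), np.float64(-158.6)]
lid ((218.5, 264.5), (69.0, 67.0), 90.0) [501.4 243.4] [np.float64(137.9), np.float64(142.1)] [np.float64(-90.0), np.float64(-179.4)]
teal ((246.0, 343.0), (54.0, 54.0), 90.0) [342.6 185.2] [np.float64(109.0), np.float64(107.0)] [np.float64(-90.2), np.float64(-179.7)]
bottle [514. 432. 220.]
jar [648. 384. 100.]
tum [ 661. -206.  110.]
```

>>> drive_tool:
  commands:
    - [[1,0.018,-0.026,0.01,0.031],[1,0.018,-0.026,0.01,0.031],[1,0.018,-0.026,0.01,0.031],[1,0.018,-0.026,0.01,0.031],[1,0.019,-0.027,0,0.031],[1,0.019,-0.027,0,0.031],[1,0.019,-0.027,0,0.031],[1,0.019,-0.027,0,0.031],[1,0.019,-0.027,0,0.031],[1,0.019,-0.027,0,0.031],[1,0.019,-0.027,0,0.031],[1,0.019,-0.027,0,0.031]]

```text
clock: 1.1
tool_pos: [500.2, 239.4, 253.7]
eef_rot: [-0.131, -3.138, 0.0]
contact_force: [0.8, 0.1, 0.4]
grip_width: 90.9
grip_force: 0.0
```

>>> drive_tool:
  commands:
    - [[1,0,0,0,0],[1,0,0,0,0],[1,0,0,0,0]]

```text
clock: 1.35
tool_pos: [499.3, 241.0, 253.7]
eef_rot: [-0.135, -3.138, 0.0]
contact_force: [0.0, -0.0, -0.5]
grip_width: 91.3
grip_force: 0.0
```

```bash
python3 - <<'E'
from h import *
st=arm.read_state();a=grab_frame("wrist");cv2.imwrite("pics/w1.png",a)
C=cam("wrist",st);print(st["tool_pos"],st["eef_rot"],st["q"],st["contact_force"])
hsv=cv2.cvtColor(a,cv2.COLOR_BGR2HSV);m=cv2.inRange(hsv,(3,140,90),(18,255,255))
for c in cv2.findContours(m,0,1)[0]:
    if cv2.contourArea(c)<300: continue
    b=cv2.boxPoints(cv2.minAreaRect(c));W=np.array([px2w(C,u,v,175)[:2] for u,v in b])
    print(b.round(),W.mean(0),W.round(1).tolist())
print("expected lid px",w2px(C,(499,240,145)))
E
```

```text
[499.31408023 241.00840686 253.66190302] [-1.34620838e-01 -3.13793130e+00  8.53856755e-07] [ 3.41804590e-01  3.56551011e-01  1.46484072e+00  2.99624931e-04
  1.32091949e+00 -1.14331623e+00] [ 0.0272077  -0.04182794 -0.45655077]
[[310. 206.]
 [328. 206.]
 [328. 277.]
 [310. 277.]] [497.27107227 239.10232335] [[470.2, 235.2], [471.3, 247.8], [524.4, 243.4], [523.2, 230.0]]
[[248.  78.]
 [263.  21.]
 [281.  26.]
 [266.  83.]] [369.29288649 215.67566007] [[383.5, 203.0], [351.3, 217.2], [355.0, 228.1], [387.4, 214.3]]
expected lid px (np.float64(320.67680091162896), np.float64(234.76291473374218))
```

View pics/w1.png

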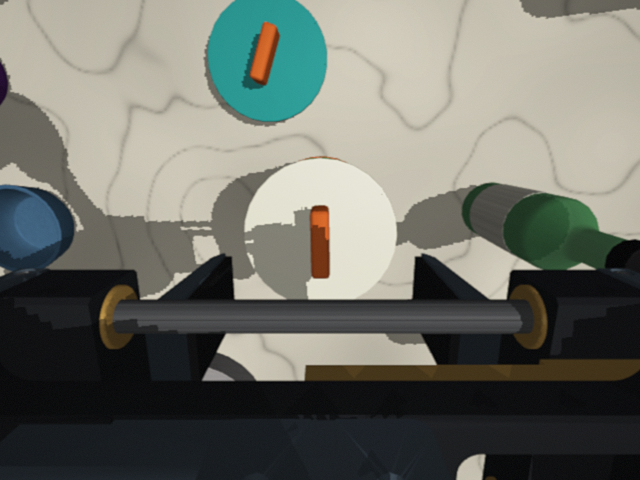

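>>> drive_tool:
  commands:
    - [[1,-0.0015,-0.0015,-0.025,0],[1,0,0,-0.03,0],[1,0,0,-0.025,0],[1,0,0,-0.014,0],[1,0,0,-0.007,0],[1,0,0,0,0],[1,0,0,0,0]]

```text
clock: 1.98
tool_pos: [498.1, 240.1, 153.4]
eef_rot: [0.132, 3.139, 0.0]
contact_force: [0.1, -0.3, 0.2]
grip_width: 91.3
grip_force: 0.0
```

>>> drive_tool:
  commands:
    - [[0,0,0,0,0],[0,0,0,0,0],[0,0,0,0,0],[0,0,0,0,0],[0,0,0,0,0],[0,0,0,0,0],[0,0,0,0,0],[0,0,0,0,0]]
  grip_force: 25

```text
clock: 2.65
tool_pos: [498.2, 239.4, 153.0]
eef_rot: [0.133, 3.139, 0.0]
contact_force: [0.6, -0.0, 0.3]
grip_width: 40.8
grip_force: 0.0
```

>>> drive_tool:
  commands:
    - [[0,0,0,0,0],[0,0,0,0,0],[0,0,0,0,0],[0,0,0,0,0],[0,0,0,0,0],[0,0,0,0,0],[0,0,0,0,0],[0,0,0,0,0]]

```text
clock: 3.32
tool_pos: [498.2, 239.4, 152.9]
eef_rot: [0.133, 3.139, -0.0]
contact_force: [-0.6, -0.3, -0.3]
grip_width: 13.9
grip_force: 25.0
```

>>> drive_tool:
  commands:
    - [[0,0,0,0.001,0],[0,0,0,0.001,0],[0,0,0,0,0.09],[0,0,0,0,0.09],[0,0,0,0,0.09],[0,0,0,0,0.09],[0,0,0,0,0],[0,0,0,0,0]]

```text
clock: 3.98
tool_pos: [498.1, 239.4, 154.9]
eef_rot: [0.427, -3.112, 0.0]
contact_force: [-0.5, 0.4, -2.1]
grip_width: 13.9
grip_force: 25.0
```

>>> drive_tool:
  commands:
    - [[0,0,0,0.0007,0],[0,0,0,0.0007,0],[0,0,0,0,0],[0,0,0,0,0]]

```text
clock: 4.32
tool_pos: [498.2, 239.4, 156.4]
eef_rot: [-0.429, 3.112, 0.0]
contact_force: [-0.8, 1.2, -0.7]
grip_width: 13.7
grip_force: 25.0
```

>>> drive_tool:
  commands:
    - [[0,0,0,0.0007,0],[0,0,0,0,0],[0,0,0,0,0]]

```text
clock: 4.57
tool_pos: [498.2, 239.4, 157.1]
eef_rot: [-0.43, 3.112, 0.0]
contact_force: [0.3, 0.1, -3.0]
grip_width: 13.8
grip_force: 25.0
```

>>> drive_tool:
  commands:
    - [[0,0,0,0.0007,0],[0,0,0,0,0],[0,0,0,0,0]]

```text
clock: 4.82
tool_pos: [498.2, 239.4, 157.7]
eef_rot: [-0.431, 3.112, -0.0]
contact_force: [-0.3, -0.8, -2.0]
grip_width: 14.1
grip_force: 25.0
```

>>> drive_tool:
  commands:
    - [[0,0,0,0.0007,0],[0,0,0,0,0],[0,0,0,0,0]]

```text
clock: 5.07
tool_pos: [498.2, 239.4, 158.4]
eef_rot: [-0.431, 3.112, -0.0]
contact_force: [-0.7, 0.6, -1.7]
grip_width: 14.0
grip_force: 25.0
```

>>> drive_tool:
  commands:
    - [[0,0,0,0.0007,0],[0,0,0,0,0],[0,0,0,0,0]]

```text
clock: 5.32
tool_pos: [498.2, 239.4, 159.2]
eef_rot: [-0.431, 3.112, 0.0]
contact_force: [0.0, 0.8, -1.2]
grip_width: 14.1
grip_force: 25.0
```

>>> drive_tool:
  commands:
    - [[0,0,0,0.001,0],[0,0,0,0.001,0],[0,0,0,0.001,0],[0,0,0,0.001,0],[0,0,0,0,0]]

```text
clock: 5.73
tool_pos: [498.3, 239.5, 163.4]
eef_rot: [-0.431, 3.112, 0.0]
contact_force: [0.3, 0.6, -1.2]
grip_width: 13.9
grip_force: 25.0
```

>>> drive_tool:
  commands:
    - [[0,0,0,0.002,0],[0,0,0,0.002,0],[0,0,0,0.002,0],[0,0,0,0.002,0],[0,0,0,0.002,0],[0,0,0,0.002,0],[0,0,0,0,0]]

```text
clock: 6.32
tool_pos: [498.4, 239.5, 175.6]
eef_rot: [-0.431, 3.111, 0.0]
contact_force: [0.0, -0.1, -2.0]
grip_width: 14.0
grip_force: 25.0
```

```bash
python3 - <<'E'
from h import *
st=arm.read_state();a=grab_frame("scene");b=grab_frame("wrist");print(st["tool_pos"],st["contact_force"])
s=cv2.resize(a[200:340,340:560],None,fx=2.7,fy=2.7);cv2.imwrite("pics/s2.png",s);cv2.imwrite("pics/w2.png",b)
E
```

```text
[498.38544167 239.49951894 175.59535644] [ 0.04955031 -0.1339861  -2.0061258 ]
```

View pics/s2.png

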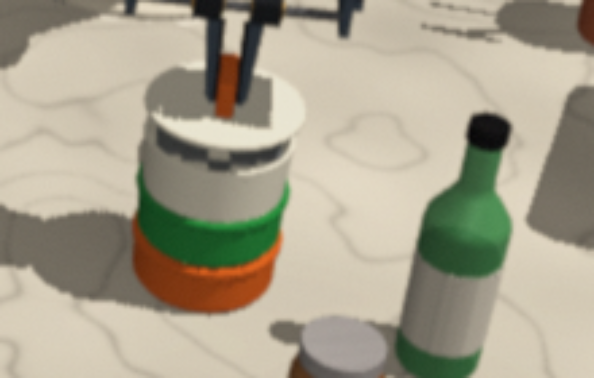

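>>> drive_tool:
  commands:
    - [[0,0,0,0.01,0],[0,0,0,0.02,0],[0,0,0,0.02,0],[0,0,-0.01,0.01,0],[0,0,-0.02,0,0],[0,0,-0.03,0,0],[0,0,-0.03,0,0],[0,0,-0.03,0,0],[0,0,-0.03,0,0],[0,0,-0.02,0,0],[0,0,-0.01,0,0],[0,0,0,0,0]]

```text
clock: 7.42
tool_pos: [498.0, 57.4, 235.3]
eef_rot: [0.427, -3.112, 0.001]
contact_force: [0.3, 1.0, -2.9]
grip_width: 13.8
grip_force: 25.0
```

>>> drive_tool:
  commands:
    - [[0,0,0,0,0],[0,0,0,0,0],[0,0,0,0,0]]

```text
clock: 7.67
tool_pos: [498.1, 60.3, 235.1]
eef_rot: [0.433, -3.112, -0.0]
contact_force: [0.3, 0.1, -2.4]
grip_width: 14.0
grip_force: 25.0
```

```bash
python3 - <<'E'
from h import *
st=arm.read_state();b=grab_frame("wrist");t=grab_frame("top");s=grab_frame("scene")
print(st["tool_pos"],st["eef_rot"],st["contact_force"])
cv2.imwrite("pics/w3.png",b);cv2.imwrite("pics/t3.png",t);cv2.imwrite("pics/s3.png",s)
top0=cv2.imread("pics/top.png")
for n,im,z in(("wrist",b,45),("top",top0,45),("scene",s,45)):
    C=cam(n,st);hsv=cv2.cvtColor(im,cv2.COLOR_BGR2HSV);m=cv2.inRange(hsv,(96,70,25),(118,255,255))
    u,v=w2px(C,(485,-105,25));print(n,"exp",u,v)
    cs=[c for c in cv2.findContours(m,0,1)[0] if cv2.contourArea(c)>150]
    for c in cs:
        h=cv2.convexHull(c).astype(float)[:,0]
        W=np.array([px2w(C,*p,z)[:2] for p in h]).astype(np.float32)
        print(cv2.boundingRect(c),np.array(cv2.minEnclosingCircle(W)[0]).round(1),round(cv2.minEnclosingCircle(W)[1],1),W.min(0),W.max(0))
E
```

```text
[498.12155129  60.28846435 235.11781642] [ 4.32568239e-01 -3.11164078e+00 -2.99741316e-04] [ 0.31562086  0.07771375 -2.40842939]
wrist exp 173.047822640067 157.9371814369983
(358, 425, 35, 40) [754.1 199.8] 32.5 [729.8527 173.2341] [782.216   226.33803]
(125, 114, 101, 100) [488.2 -94. ] 49.8 [ 440.10916 -143.77316] [537.25653  -45.030094]
top exp 379.8189935878075 276.1966947521074
(356, 254, 42, 42) [487.7 -94.9] 47.3 [ 441.46313 -141.1216 ] [533.6775   -48.438034]
scene exp 283.0347227189484 247.94230773729416
(267, 233, 39, 33) [509.  -83.2] 69.1 [ 442.77713 -143.7137 ] [572.9808  -34.41372]
```

View pics/w3.png

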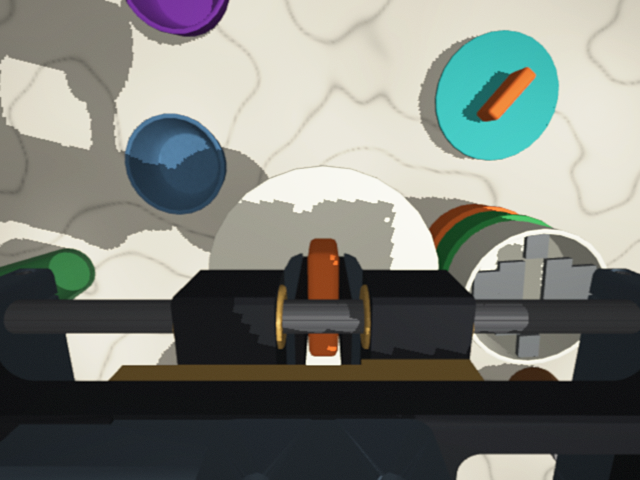

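```bash
python3 - <<'E'
from h import *
from scipy.optimize import least_squares
st=dict(tool_pos=np.array([498.12,60.29,235.12]),eef_rot=np.array([.43257,-3.11164,-.0003]))
C=cam("wrist",st);im=cv2.imread("pics/w3.png")
m=cv2.GaussianBlur(im,(3,3),0).astype(int)
ed=cv2.Canny(im,60,150)
P=[]
for th in np.radians(np.arange(-165,-15,3)):
    # predicted edge around image centre, search +-8px
    best=None
    for r in range(100,135):
        u,v=323+r*np.cos(th),282+r*np.sin(th)
        if v<264 and ed[int(round(v)),int(round(u))]: best=(u,v)
    if best: P.append(px2w(C,*best,227)[:2])
P=np.array(P)
r=least_squares(lambda x:np.hypot(P[:,0]-x[0],P[:,1]-x[1])-x[2],[498,60,62],loss="soft_l1")
print(len(P),r.x,np.abs(r.fun).mean())
r=least_squares(lambda x:np.hypot(P[:,0]-x[0],P[:,1]-x[1])-62,[498,60],loss="soft_l1");print(r.x)
E
```

```text
50 [500.77390825  62.18120635  62.65477668] 0.8197101165247185
[500.04129521  61.89134943]
```

>>> drive_tool:
  commands:
    - [[0,-0.001,-0.01,0,0],[0,-0.001,-0.02,0,0],[0,-0.001,-0.025,0,0],[0,-0.002,-0.03,0,0],[0,-0.002,-0.03,0,0],[0,-0.002,-0.02,-0.01,0],[0,-0.001,-0.015,-0.02,0],[0,-0.001,-0.005,-0.03,0],[0,0,0,-0.03,0],[0,0,0,-0.02,0],[0,0,0,-0.01,0],[0,0,0,0,0]]

```text
clock: 8.82
tool_pos: [485.7, -95.6, 113.1]
eef_rot: [0.43, -3.108, -0.002]
contact_force: [-0.4, 1.3, -1.0]
grip_width: 14.1
grip_force: 25.0
```

>>> drive_tool:
  commands:
    - [[0,0,0,0,0],[0,0,0,0,0],[0,0,0,0,0]]

```text
clock: 9.07
tool_pos: [487.8, -95.8, 116.1]
eef_rot: [-0.431, 3.11, -0.001]
contact_force: [0.6, 0.0, -1.4]
grip_width: 13.7
grip_force: 25.0
```

```bash
python3 - <<'E'
from h import *
st=arm.read_state();b=grab_frame("wrist");s=grab_frame("scene");print(st["tool_pos"],st["contact_force"],st["q"])
cv2.imwrite("pics/s4.png",cv2.resize(s[180:320,200:400],None,fx=2,fy=2))
w=cv2.resize(b,(400,300));c=np.zeros((300,800,3),np.uint8);c[:,:400]=w;c[:280,400:]=cv2.imread("pics/s4.png");cv2.imwrite("pics/c4.png",c)
E
```

```text
[487.84228892 -95.83656088 116.13484142] [ 0.55282436  0.03779271 -1.44753386] [-3.14135135e-01  4.46494951e-01  1.77262115e+00 -2.25791064e-05
  9.20580979e-01 -2.16025275e+00]
```

View pics/c4.png

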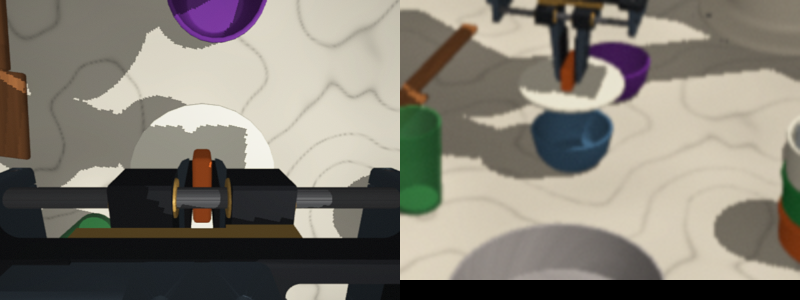

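>>> drive_tool:
  commands:
    - [[0,0,0.0005,-0.01,0],[0,0,0,-0.015,0],[0,0,0,-0.014,0],[0,0,0,-0.008,0],[0,0,0,-0.004,0],[0,0,0,-0.002,0],[0,0,0,0,0],[0,0,0,0,0],[0,0,0,0,0]]

```text
clock: 9.92
tool_pos: [487.5, -95.2, 62.7]
eef_rot: [-0.431, 3.111, -0.001]
contact_force: [0.1, 0.4, -1.5]
grip_width: 13.8
grip_force: 25.0
```

>>> drive_tool:
  commands:
    - [[0,0,0,-0.001,0],[0,0,0,-0.001,0],[0,0,0,-0.001,0],[0,0,0,0,0],[0,0,0,0,0]]

```text
clock: 10.33
tool_pos: [487.1, -95.1, 59.1]
eef_rot: [0.431, -3.112, -0.0]
contact_force: [0.4, -0.9, -1.9]
grip_width: 14.0
grip_force: 25.0
```

>>> drive_tool:
  commands:
    - [[0,0,0,-0.0007,0],[0,0,0,0,0],[0,0,0,0,0]]

```text
clock: 10.58
tool_pos: [487.1, -95.1, 58.4]
eef_rot: [0.431, -3.112, -0.0]
contact_force: [0.5, -0.1, -1.5]
grip_width: 13.7
grip_force: 25.0
```

```bash
python3 - <<'E'
from h import *
st=arm.read_state();print(st["tool_pos"],st["contact_force"],st["torque"])
s=grab_frame("scene");cv2.imwrite("pics/s5.png",cv2.resize(s[200:290,230:350],None,fx=5,fy=5,interpolation=cv2.INTER_CUBIC))
E
```

```text
[487.14668863 -95.05032007  58.374843  ] [ 0.48225632 -0.10144784 -1.49418946] [0.04575029 0.00563434 0.04116369]
```

View pics/s5.png

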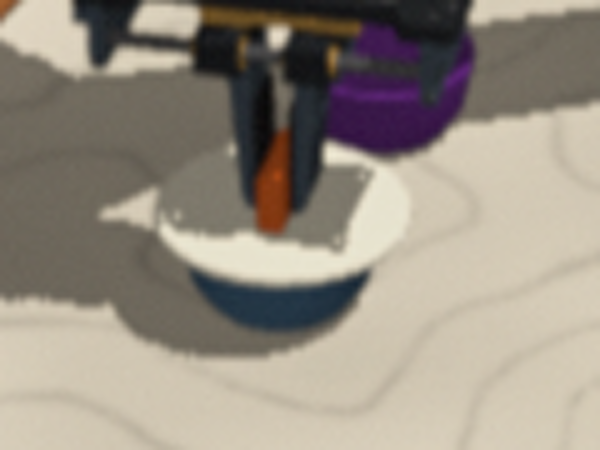

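>>> drive_tool:
  commands:
    - [[0,0,0,-0.0005,0],[0,0,0,0,0],[0,0,0,0,0]]

```text
clock: 10.88
tool_pos: [487.2, -95.1, 57.9]
eef_rot: [0.431, -3.112, 0.0]
contact_force: [-0.3, 0.4, -1.4]
grip_width: 14.1
grip_force: 25.0
```

>>> drive_tool:
  commands:
    - [[0,0,0,-0.0004,0],[0,0,0,0,0],[0,0,0,0,0]]

```text
clock: 11.13
tool_pos: [487.2, -95.1, 57.7]
eef_rot: [-0.431, 3.112, -0.0]
contact_force: [-1.0, 0.8, 4.4]
grip_width: 13.7
grip_force: 25.0
```

>>> drive_tool:
  commands:
    - [[0.5,0,0,0,0],[0.5,0,0,0,0],[0.5,0,0,0,0],[0.5,0,0,0,0],[0.5,0,0,0,0],[0.5,0,0,0,0],[0.5,0,0,0,0]]

```text
clock: 11.72
tool_pos: [487.2, -95.1, 57.5]
eef_rot: [0.431, -3.112, -0.0]
contact_force: [-0.2, -0.7, -0.7]
grip_width: 45.4
grip_force: 0.0
```

>>> drive_tool:
  commands:
    - [[0.5,0,0,0.005,0],[0.5,0,0,0.01,0],[0.5,0,0,0.02,0],[0.5,0,0,0.03,0],[0.5,0,0,0.03,0],[0.5,0,0,0.03,0],[0.5,0,0,0.03,0],[0.5,0,0,0.02,0],[0.5,0,0,0.01,0],[0.5,0,0,0,0],[0.5,0,0,0,0]]

```text
clock: 12.63
tool_pos: [487.1, -95.0, 242.7]
eef_rot: [-0.431, 3.111, -0.001]
contact_force: [-0.5, -0.3, -0.9]
grip_width: 45.8
grip_force: 0.0
```

```bash
python3 - <<'E'
from h import *
st=arm.read_state();w=grab_frame("wrist");s=grab_frame("scene");print(st["tool_pos"],st["contact_force"])
C=cam("wrist",st);hsv=cv2.cvtColor(w,cv2.COLOR_BGR2HSV);cv2.imwrite("pics/w6.png",w)
m=cv2.inRange(hsv,(3,140,90),(18,255,255))
for c in cv2.findContours(m,0,1)[0]:
    if cv2.contourArea(c)>150:
        W=np.array([px2w(C,u,v,80)[:2] for u,v in cv2.boxPoints(cv2.minAreaRect(c))]);print(W.mean(0))
c=np.zeros((480,800,3),np.uint8);c[:300,:400]=cv2.resize(w,(400,300));c[:300,400:]=cv2.resize(s[200:290,230:350],(400,300),interpolation=2);cv2.imwrite("pics/c6.png",c[:300])
E
```

```text
[487.13929881 -95.04858867 242.74145251] [-0.49360086 -0.27906495 -0.93923891]
[ 697.52769419 -303.03173698]
[457.36331507 169.26881476]
[486.97862915 -94.32259997]
[357.81671244 167.05025746]
[ 458.34650568 -313.9331598 ]
```

View pics/c6.png

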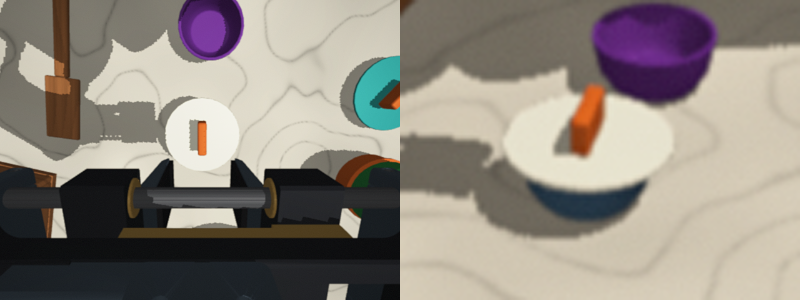

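```bash
python3 -c "
from cell import arm
print(arm.close_job())"
```

```text
the job is handed in; nothing more can be done
None
```

The lid came free after turning it about 0.36 rad anticlockwise. It now sits flat on the blue dish, centred to about 1 mm by the wrist camera, the arm is clear of everything, and I handed the job in at about 13 s.

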